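Store the jar and latch the gasketed case

TASK

Stand the amber jar with the black cap upright in the empty round pocket of the grey case. Then swing the case's lid over and press it down on its yellow pad, against the springy gasket, until the latch catches and the lid stays shut by itself. Do not force the case: never push on it or its lid with more than about 35 N (3.5 kg), and leave the other things on the table where they are.

Things in the scene. Friction and masses are not known exactly. Their poses are not given: they have to be found in the camera images.
- jar_center (a point): The jar to store: loose round amber jar with a black screw cap, 48 mm diameter, 60 mm high, about 0.12 kg. The point is its centre, 30 mm above its underside; z is the jar's axis, up.
- case: Grey clamshell case with black corner ribs, fixed to the table; base 150 (x) x 270 (y) x 45 mm high, walls 5 mm, open on top. Origin at the centre of its underside; x points from its front (latch side, nearer the robot) to its hinge side, y along its front to the left, z up.
- gasket_front (a point): Middle of the front run of the black rubber gasket, on its top. The gasket runs all round inside the case's rim, 7 mm wide, its outer edge 6 mm in from the case's outside; at the front it stands 13 to 14 mm above the rim, towards the hinge less. It is springy and turns with the lid.
- tin_top (a point): Centre of the top of a speckled tin (62 mm diameter, 62 mm high) fixed in its own pocket in the case, 72 mm right of the case's middle (y = -72 mm); its top is 67 mm above the table.
- pocket (a point): Empty pocket of the case: centre of its floor, 5 mm above the table, 32 mm left of the case's middle (y = +32 mm). It is a yellow ring 10 mm high, 55 mm inside and 66 mm outside diameter. The jar stands in it on the case floor, its centre then 30 mm above this point.
- lid (a joint): Angle of the case's lid, rad: 0 fully shut, grows as it opens; 1.5 to 1.75 at the start (upright), stop at 1.9. A shell 150 x 270 x 35 mm on a stiff hinge (0.2 Nm): stays where left. It meets the gasket at 0.10; let go unlatched it stands at 0.07 or more, fully latched below 0.06. The latch catches somewhere between 0.055 and 0.005: how deep cannot be seen and differs from case to case.
- lid_pad (a point): Yellow press pad 30 x 60 mm on the lid's outside: centre of its face, 132 mm from the hinge line, 39 mm out from the hinge plane, 18 mm from the lid's front edge, raised 4 mm. z points out of the lid (up when shut, away from the robot when open), x to the hinge. Pressed here the lid resists with some 6 to 15 N up to the catch, most if it is deep; some 1 mm past the catch it is on a rigid stop.
- catch (a point): Black catch at the middle of the case's front: the mouth in its top, 55 mm above the table. The lid's yellow tongue (28 mm wide, reaching 24 mm below the lid's rim, 12 mm out from its front) enters it and a hidden sprung pawl snaps over it by itself. The catch is 50 mm wide and stands out about 33 mm from the case's front.
- lid_hinge (a point): Middle of the hinge line, on the case's far rim, 45 mm above the table. The hinge runs along the case's y axis.
- blue_cap_jar: Bystander: loose white jar with a blue cap, 56 mm diameter, 70 mm high. Origin at the centre of its underside.
- block: Bystander: loose dark wooden block 64 x 115 x 52 mm. Origin at the centre of its underside.
- loop: Bystander: loose trimming tool with wooden handle and wire loop, 26 x 176 x 17 mm, lying along its y axis. Origin at the centre of its underside.
There are look-alikes about, which are no part of the job. What is shaped like the part that bears jar_center but pink, red or turquoise is not meant.

How it is judged:
By the outcome, as a careful person would: the job done as asked, in the order asked, and still so for the second after the job is handed in, with the robot touching nothing.
It also fails if it takes over 72 s, if anything falls off the work surface, if the arm or the gripper's body presses on something with over 40 N, if the wrist force passes 120 N, or if a joint passes its speed limit or range.

ROBOT

A 6-joint arm with a two-finger parallel gripper is mounted at the origin on a cart in front of the work surface, level with it; the furniture and walls round the work are solid. World frame = base frame: x ahead of the robot, y to its left, z up, the work surface at z = 0. Lengths are in mm, angles in rad, forces in N, time in s.
With the tool pointing down it reaches from about 350 to 850 mm from the base axis. Payload 8.1 kg.
Tool frame: the origin (TCP) lies midway between the tips of the shut fingers; the grasp point (between the pads) lies 19 mm behind it (r.grip_depth is the distance from the TCP to the grasp point, in mm); z points along the fingers, y is the line along which they close (so a half turn about z gives the same grasp; the last joint's range is limited). The gripper opens to 93 mm and grips with 3 to 60 N. Pads are 15 mm wide; open, the fingers measure 128 mm over their backs; the gripper's body (75 mm by 188 mm) begins 65 mm behind the grasp point.
Start: joints at [1.241, 0.13, 1.488, -0, 1.523, -0.085], TCP at [145.395, 582.122, 218.635] pointing down, gripper open.
Joint ranges: [-2.96, 2.96], [-0.89, 2.26], [0.02, 2.5], [-1.34, 4.48], [0, 2.73], [-2.66, 2.66]. Speed limits (rad/s): [2.39, 2.39, 2.79, 3.14, 3.14, 3.14].

INTERFACE

Orientations are given as a unit quaternion [w, x, y, z].
In Python, from rig import r, vision, nets gives the robot as it stands. The module is installed in compiled form; this text tells all that it offers.
- The arm moves only by the tool servo_tool, never from a script. Its argument "moves" is a list of rows, each a list of 7 numbers: the shift along the world's x, y, z in mm, then the turn, a rotation vector about the world's x, y, z in degrees, then the closure, from -1 (fully open) to 1 (shut). In form: [[dx, dy, dz, ax, ay, az, jaw], ...]. A call has 1 to 8 rows; each row shifts and turns the commanded pose from where the row before left it; what a row does not reach is not made up. A row lasts 1/8 s, in which the tool goes at most 62.5 mm and 10.7 degrees, less where a joint would pass 70% of its speed; a pose out of reach is approached as far as the arm can. A call with a gripper value outside its range is refused whole. The fingers move at their own pace and stop on an object; "newtons" is the grip in N (left out, the last holds). Time passes only in rows, so rows that do not move let the fingers close. It gives the time, the measured TCP pose, the force, the opening and the grip force at its end, in the units of the state.
- r.get_obs(): the state, without advancing time (a new reading comes with each control period).
- vision.capture(name): name is "scene" or "top" or "wrist"; returns (picture, depth): 480x640x3 uint8, blue, green, red; 480x640 float32, mm along the optical axis (not along the pixel's ray), 0 where there is no reading.
- vision.calibration(name): a dict with "intrinsics" (3x3 intrinsics, pixels), "cam_to_world" (4x4, takes a point from camera to world coordinates). Camera axes: x right, y up, looking along -z (the intrinsics and any distortion apply to the point x, -y, -z); pixel columns grow to the right and rows downward; lengths in mm; the calibration is good to about 2 mm. A picture is of the moment at which its call begins: read the wrist's pose just before it. calibration takes no time and is no camera call; for the wrist camera it gives the pose at the moment of the call.
- r.sign_off(): hands the job in; it is judged then, once.
Trained networks look in the newest picture that a camera, given by its name, has taken for a name from the list of things; names that differ only in an ending like _2 or _b are one class to them, and where a whole thing is asked for, a point or a joint stands for the part that bears it (a point fixed in the world has none). Each returns a list of dicts, best first, with "confidence" (0 to 1); they miss things now and then, are a little off and sometimes report something else, mostly with a low value. They report only what shows in the picture. A call takes as long as a camera call. They do not tell look-alikes from the thing itself.
- nets.look_for(label, camera): "point" ([x, y, z] in mm, in the coordinates of the camera as it stood for that picture, good to about 4 mm: the middle of the surface that is visible of it).
The state is a dict: "time": time; "joints": joint angles; "joint_vel": joint speeds; "joint_torque": joint torques, N m; "eef_pos": TCP position; "tcp_rot": TCP orientation; "contact_force": force on the tool from outside, world axes, zero at the start; "moment": the same for the moment, N m; "finger_gap": opening from 0.0 (shut) to 1.0 (fully open); "finger_force": force on a finger pad.
Only numpy, scipy, OpenCV 4.12 (cv2) and the standard library are available. Lean on these libraries where they do the work, as an engineer would, in place of code of your own. Each camera call takes 0.05 s, during which the arm holds its last target. There are 200 camera calls.

## Working session

There is one attempt and no reset: what is moved stays moved. The work goes in short steps, Python scripts to look and compute and a tool call to move; the robot and the scene stay as the last step left them, time stands still between calls to the robot, and variables do not carry over. Pictures are saved under pics/ and viewed, at most 10 in all, crops included, and the job is handed in when it is done.

Besides the shell and the picture viewer there is one more tool, called by a JSON object that holds its "method" and its "body". servo_tool: Moves the arm, as the interface text tells. Its arguments: {"type":"object","properties":{"moves":{"type":"array"},"newtons":{"type":"number"}},"required":["moves"]}

```bash
mkdir -p pics; cat > h.py <<'E'
import numpy as np, cv2
from rig import r, vision, nets
def grab(n):
    im,d=vision.capture(n); c=vision.calibration(n); return im,d,np.array(c["intrinsics"]),np.array(c["cam_to_world"])
def world(u,v,z,K,T):
    p=np.array([(u-K[0,2])/K[0,0]*z,-(v-K[1,2])/K[1,1]*z,-z,1]); return (T@p)[:3]
def cloud(d,K,T):
    v,u=np.indices(d.shape); P=np.stack([(u-K[0,2])/K[0,0]*d,-(v-K[1,2])/K[1,1]*d,-d,np.ones_like(d)],-1)
    return (P@T.T)[...,:3]
def find(l,n,T):
    return [(np.round((T@np.append(x["point"],1))[:3],1).tolist(),round(x["confidence"],2)) for x in nets.look_for(l,n)]
E
python3 - <<'E'
from h import *
ims=[]
for n in("scene","top"):
    im,d,K,T=grab(n); ims.append(im); np.savez(n+".npz",im=im,d=d,K=K,T=T)
    print(n,T[:3,3].round(),vision.calibration(n).keys())
    for l in("jar_center","case","tin_top","pocket","lid_pad","lid","catch","blue_cap_jar","block","loop","gasket_front"): print(l,find(l,n,T))
cv2.imwrite("pics/a.png",cv2.resize(np.vstack(ims),(640*600//960*2//2,600)) if 0 else ims[0]); cv2.imwrite("pics/b.png",ims[1])
o=r.get_obs(); print(o["eef_pos"],o["tcp_rot"],o["time"])
E
```

```text
scene [ 102. -801.  831.] dict_keys(['intrinsics', 'cam_to_world'])
jar_center [([434.5, -339.7, 49.3], 0.88), ([589.6, -436.4, 45.1], 0.69), ([563.0, -322.8, 49.9], 0.67), ([480.6, -236.3, 47.5], 0.57), ([526.8, 45.7, 46.2], 0.56), ([574.3, -209.3, 52.0], 0.55)]
case [([582.5, 31.0, 52.5], 0.95), ([623.2, 24.2, 117.3], 0.37)]
tin_top [([586.1, 29.8, 49.9], 0.61)]
pocket [([581.5, 38.1, 47.1], 0.74), ([695.5, -285.1, 55.2], 0.34)]
lid_pad [([625.0, 29.6, 116.8], 0.71), ([344.7, -217.9, 18.5], 0.3)]
lid [([621.8, 33.4, 114.5], 0.69), ([434.8, 39.5, 38.1], 0.41)]
catch [([435.9, 38.8, 37.4], 0.84), ([584.3, 37.4, 48.8], 0.15)]
blue_cap_jar [([419.9, -447.7, 63.6], 0.81), ([623.6, 27.5, 116.2], 0.75), ([480.5, -238.2, 48.2], 0.55)]
block [([699.3, -285.3, 56.1], 0.73)]
loop [([347.2, -221.3, 19.5], 0.63)]
gasket_front [([525.8, 44.5, 47.1], 0.77)]
top [ 448. -154. 1000.] dict_keys(['intrinsics', 'cam_to_world'])
jar_center [([445.5, -330.7, 55.8], 0.88), ([567.0, -310.6, 57.0], 0.74), ([600.8, -420.0, 57.6], 0.68), ([490.3, -220.8, 57.5], 0.63), ([585.3, -197.3, 56.5], 0.61)]
case [([566.1, 44.8, 44.8], 0.6)]
tin_top [([564.1, 45.3, 46.2], 0.81)]
pocket [([564.3, 44.5, 46.2], 0.63), ([615.3, 35.8, 190.8], 0.34)]
lid_pad [([617.6, 36.6, 189.0], 0.71)]
lid [([429.7, -435.3, 69.6], 0.27)]
catch [([439.1, 59.0, 51.4], 0.79)]
blue_cap_jar [([428.9, -436.0, 70.4], 0.98)]
block [([705.2, -279.4, 53.5], 0.87)]
loop [([352.3, -216.6, 13.2], 0.78)]
gasket_front [([540.2, 57.7, 51.0], 0.83), ([702.9, -278.6, 51.3], 0.74)]
[145.40330124 582.12324683 218.63199572] [ 2.05109039e-06  1.22088428e-01  9.92519227e-01 -4.22104199e-06] 1.2
```

View pics/a.png

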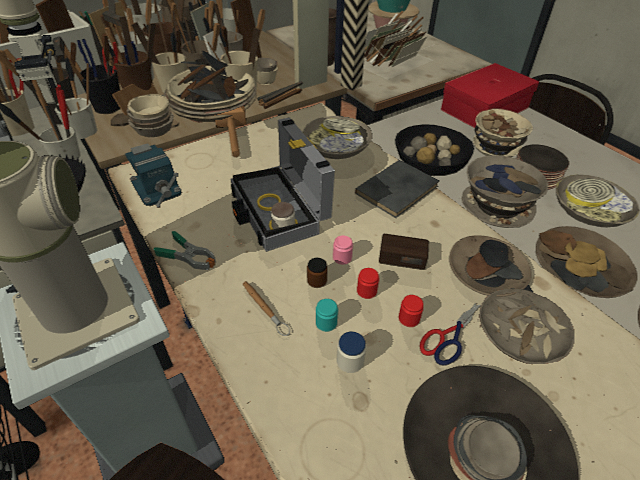

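View pics/b.png

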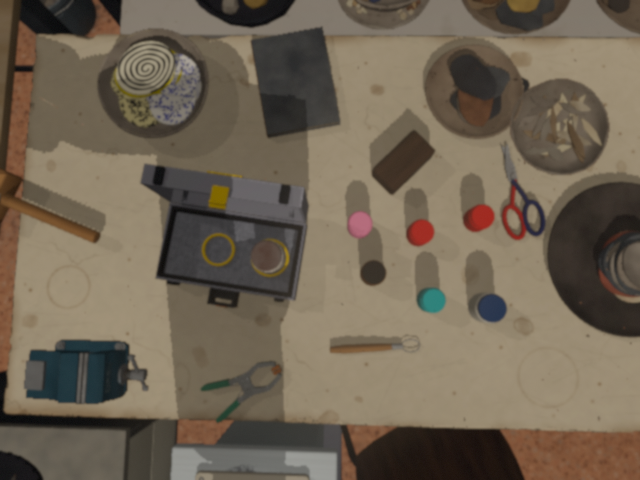

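Candidates shaped like the jar (scene / top pixels):
- Dark amber with black cap: (317,272) / (373,272).
- Pink: (343,249).
- Red: (368,283) and (411,310).
- Turquoise: (326,315).

Only the first fits the description. I'll confirm it in a crop and measure the case.

```bash
python3 - <<'E'
from h import *
S=np.load("scene.npz");t=np.load("top.npz")
a=cv2.resize(S["im"][220:320,220:420],None,fx=4,fy=4); b=cv2.resize(t["im"][150:310,130:410],(800,457))[:, :800]
b=cv2.resize(b,(350,200)); 
c=cv2.resize(t["im"][155:315,140:400],(650,400))
cv2.imwrite("pics/c.png",a[:300]); cv2.imwrite("pics/d.png",c)
for n,f in(("top",t),("scene",S)):
    P=cloud(f["d"],f["K"],f["T"]); Z=P[...,2]
    # table height check
    X,Y=P[...,0],P[...,1]
    def rep(name,m):
        p=P[m]; 
        if len(p)>5:
            (c,rad)=cv2.minEnclosingCircle(p[:,:2].astype(np.float32)); print(n,name,len(p),"med",np.median(p,0).round(1),"circ",np.round(c,1),round(rad,1))
    rep("table",(abs(X-400)<40)&(abs(Y+120)<40))
    rep("jartop",(abs(X-488)<45)&(abs(Y+222)<45)&(Z>50)&(Z<70))
    hsv=cv2.cvtColor(f["im"],cv2.COLOR_BGR2HSV); yel=(hsv[...,0]>18)&(hsv[...,0]<34)&(hsv[...,1]>120)
    rep("ring",yel&(X>450)&(X<640)&(Y>50)&(Y<160)&(Z>5)&(Z<30))
    rep("tin",(abs(X-550)<80)&(abs(Y+20)<60)&(Z>60)&(Z<74)&(X<575))
    rep("pad",yel&(X>580)&(X<700)&(Y>-50)&(Y<150)&(Z>100))
    m=(Z>100)&(X>560)&(X<720)&(Y>-150)&(Y<230); q=P[m]; print("lid",q.min(0),q.max(0))
    m=(Z>38)&(Z<64)&(X>420)&(X<720)&(Y>-130)&(Y<220); q=P[m][:,:2].astype(np.float32); print("rim",cv2.minAreaRect(q),cv2.boxPoints(cv2.minAreaRect(q)))
E
```

```text
top table 1669 med [ 399.9 -120.1   -1.3] circ [ 399.4 -119.5] 55.3
top jartop 446 med [ 492.  -224.2   58.6] circ [ 491.4 -223.8] 23.2
top ring 302 med [532.1  83.4  12.8] circ [533.1  81.4] 34.1
top tin 750 med [519.1 -22.6  65.8] circ [519.4 -22.2] 29.0
top pad 461 med [606.5  38.4 198.7] circ [619.8  36.7] 37.5
lid [583.52342882 -99.52540055 100.03127698] [658.02599804 172.46556239 207.41476173]
rim ((526.3780517578125, 49.27208709716797), (272.5411376953125, 210.02297973632812), 83.0306396484375) [[405.60757 -73.24966]
 [614.0788  -98.73354]
 [647.14856 171.79382]
 [438.6773  197.27771]]
scene table 815 med [ 399.1 -122.3   -0. ] circ [ 399.2 -121.2] 54.7
scene jartop 254 med [ 489.6 -225.7   59.3] circ [ 491.5 -224.7] 24.0
scene ring 143 med [521.9  91.8  13.1] circ [534.2 126.7] 77.2
scene tin 286 med [516.8 -23.9  66.3] circ [516.9 -20.5] 31.3
scene pad 129 med [602.7  37.9 199.2] circ [619.3  38. ] 38.3
lid [ 581.97604505 -100.90352507  100.04567611] [657.93483689 173.99207306 206.81955942]
rim ((527.865234375, 49.362030029296875), (276.2033386230469, 215.97296142578125), 82.74903106689453) [[ 403.31174  -74.00563]
 [ 617.55756 -101.26482]
 [ 652.4187   172.72969]
 [ 438.1729   199.98888]]
```

View pics/c.png

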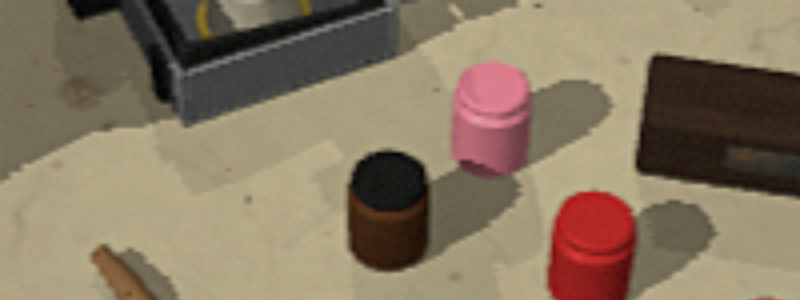

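View pics/d.png

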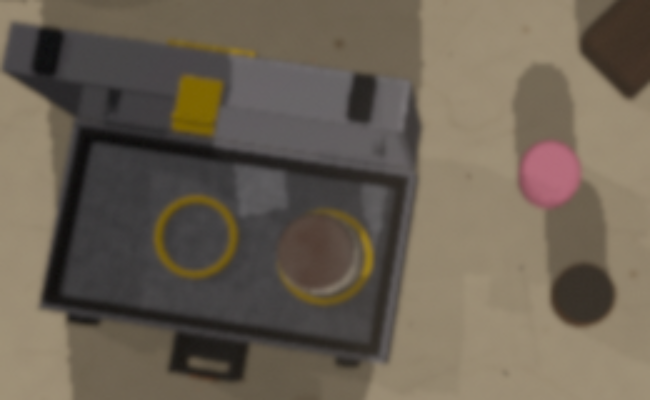

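The crop shows the black-capped amber jar at (388,210) and the pink and red look-alikes beside it, so amber it is. The top crop shows the empty ring at (196,236) and the tin in its own ring at (324,250). Fits:
- **Jar:** (491.5, -224).
- **Case centre:** about (528.5, 49.5), yaw about -7°.
- **Pocket:** (533, 81.4). It is 104 mm from the tin, which agrees with the given sizes.

{"method": "servo_tool", "body": {"moves": [[26,-48,0,0,0,1,-1],[26,-48,0,0,0,1,-1],[26,-48,0,0,0,1,-1],[26,-48,0,0,0,1,-1],[26,-48,0,0,0,1,-1],[26,-48,0,0,0,1,-1],[26,-48,0,0,0,1,-1],[26,-48,0,0,0,0,-1]], "newtons": 20}}

```text
time: 2.2
eef_pos: [354.0, 196.6, 219.0]
tcp_rot: [0.001, 0.061, 0.998, 0.0]
contact_force: [1.6, -0.0, -0.5]
finger_gap: 0.996
finger_force: 0.0
```

{"method": "servo_tool", "body": {"moves": [[26,-48,0,0,0,0,-1],[26,-48,0,0,0,0,-1],[17,-54,0,0,0,0,-1],[17,-54,0,0,0,0,-1],[17,-54,0,0,0,0,-1],[17,-54,0,0,0,0,-1],[10,-54,0,0,0,0,-1],[0,0,0,0,0,0,-1]]}}

```text
time: 3.2
eef_pos: [483.3, -171.3, 218.3]
tcp_rot: [-0.0, 0.063, 0.998, -0.0]
contact_force: [0.5, 0.5, -0.3]
finger_gap: 1.001
finger_force: 0.0
```

{"method": "servo_tool", "body": {"moves": [[8,-53,0,0,0,0,-1],[0,0,-50,0,0,0,-1],[0,0,-50,0,0,0,-1],[0,0,-50,0,0,0,-1],[0,0,-35,0,0,0,-1],[0,0,-15,0,0,0,-1],[0,0,0,0,0,0,-1]]}}

```text
time: 4.08
eef_pos: [491.1, -220.1, 18.3]
tcp_rot: [-0.001, 0.061, 0.998, 0.0]
contact_force: [-0.2, 0.1, 0.4]
finger_gap: 0.998
finger_force: 0.0
```

{"method": "servo_tool", "body": {"moves": [[0,0,0,0,0,0,1],[0,0,0,0,0,0,1],[0,0,0,0,0,0,1],[0,0,0,0,0,0,1],[0,0,0,0,0,0,1],[0,0,0,0,0,0,1]], "newtons": 20}}

```text
time: 4.82
eef_pos: [491.4, -221.0, 18.8]
tcp_rot: [0.0, 0.061, 0.998, -0.0]
contact_force: [-0.9, -1.0, 1.5]
finger_gap: 0.512
finger_force: 20.0
```

{"method": "servo_tool", "body": {"moves": [[0,0,30,0,0,0,1],[0,0,50,0,0,0,1],[0,0,50,0,0,0,1],[0,50,0,0,0,0,1],[0,50,0,0,0,0,1],[0,50,0,0,0,0,1],[0,50,0,0,0,0,1],[20,50,0,0,0,0,1]]}}

```text
time: 5.82
eef_pos: [510.6, 30.6, 148.5]
tcp_rot: [-0.0, 0.061, 0.998, -0.0]
contact_force: [0.4, 0.0, -0.2]
finger_gap: 0.513
finger_force: 20.0
```

{"method": "servo_tool", "body": {"moves": [[22,40,0,0,0,0,1],[0,12,0,0,0,0,1],[0,0,0,0,0,0,1],[0,0,0,0,0,0,1]]}}

```text
time: 6.32
eef_pos: [532.9, 80.0, 148.4]
tcp_rot: [-0.0, 0.062, 0.998, -0.0]
contact_force: [-0.0, 0.1, 0.3]
finger_gap: 0.513
finger_force: 20.0
```

```bash
python3 - <<'E'
from h import *
o=r.get_obs(); print(o["eef_pos"],o["contact_force"])
im,d,K,T=grab("wrist"); cv2.imwrite("pics/e.png",im); print(T.round(3))
P=cloud(d,K,T);Z=P[...,2];X,Y=P[...,0],P[...,1]
hsv=cv2.cvtColor(im,cv2.COLOR_BGR2HSV); yel=(hsv[...,0]>18)&(hsv[...,0]<34)&(hsv[...,1]>120)
m=yel&(Z>5)&(Z<30); p=P[m]; print(len(p))
if len(p): print(np.median(p,0),cv2.minEnclosingCircle(p[:,:2].astype(np.float32)))
m=(Z>61)&(Z<72)&(abs(Y+22)<45)&(abs(X-519)<45);p=P[m]
if len(p): print(len(p),np.median(p,0),cv2.minEnclosingCircle(p[:,:2].astype(np.float32)))
E
```

```text
[532.92295683  80.00116962 148.3969023 ] [-0.01037197  0.11064725  0.2514462 ]
[[ 1.25000e-01 -9.61000e-01 -2.47000e-01  4.64750e+02]
 [ 9.92000e-01  1.21000e-01  3.10000e-02  8.74490e+01]
 [-0.00000e+00 -2.49000e-01  9.68000e-01  3.13152e+02]
 [ 0.00000e+00  0.00000e+00  0.00000e+00  1.00000e+00]]
2186
[511.38831716  16.6212325   13.37807194] ((517.5274658203125, 31.445051193237305), 85.07029724121094)
5553 [517.47120082 -19.58368274  65.61884302] ((518.8862915039062, -21.168535232543945), 29.557605743408203)
```

View pics/e.png

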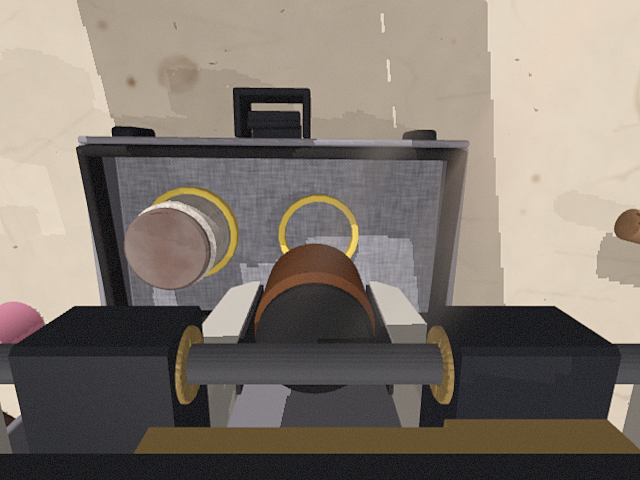

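The wrist view shows the pocket ring at (318,230), the tin at (168,247), and the jar held upright above the case. I'll fit the ring arc precisely.

```bash
python3 - <<'E'
from h import *
from scipy.optimize import least_squares
im,d,K,T=grab("wrist");P=cloud(d,K,T);Z=P[...,2]
hsv=cv2.cvtColor(im,cv2.COLOR_BGR2HSV); yel=(hsv[...,0]>18)&(hsv[...,0]<34)&(hsv[...,1]>120)
v,u=np.indices(Z.shape); m=yel&(Z>12)&(Z<20)&(u>265)&(u<375)&(v>180)&(v<270)
p=P[m]; print(len(p),np.median(p,0))
f=least_squares(lambda q:np.hypot(p[:,0]-q[0],p[:,1]-q[1])-30.25,[533,81],loss="soft_l1"); print(f.x,np.abs(f.fun).mean())
# catch & case front edge: rim fits
print(find("jar_center","wrist",T)[:3], find("catch","wrist",T)[:2])
E
```

```text
953 [517.74647456  87.53927923  13.5069295 ]
[532.82187287  82.11444699] 1.2449949934597324
[([520.1, 75.8, 185.1], 0.87), ([570.9, -176.5, 20.6], 0.55), ([631.5, 57.8, 89.2], 0.26)] [([427.5, 60.8, 54.7], 0.9)]
```

{"method": "servo_tool", "body": {"moves": [[0,2,-40,0,0,0,1],[0,0,-40,0,0,0,1],[0,0,-25,0,0,0,1],[0,0,-5,0,0,0,1],[0,0,-5,0,0,0,1],[0,0,-5,0,0,0,1],[0,0,-2,0,0,0,1],[0,0,0,0,0,0,1]]}}

```text
time: 7.52
eef_pos: [533.6, 83.1, 27.0]
tcp_rot: [0.0, 0.061, 0.998, 0.0]
contact_force: [-0.1, 0.4, -0.6]
finger_gap: 0.508
finger_force: 20.0
```

{"method": "servo_tool", "body": {"moves": [[0,0,-1,0,0,0,1],[0,0,-1,0,0,0,1],[0,0,-1,0,0,0,1],[0,0,0,0,0,0,1]]}}

```text
time: 8.02
eef_pos: [533.5, 83.1, 23.8]
tcp_rot: [0.0, 0.061, 0.998, -0.0]
contact_force: [-1.4, -1.0, 0.4]
finger_gap: 0.511
finger_force: 20.0
```

{"method": "servo_tool", "body": {"moves": [[0,0,0,0,0,0,-0.5],[0,0,0,0,0,0,-0.5],[0,0,0,0,0,0,-0.5],[0,0,0,0,0,0,-0.5],[0,0,15,0,0,0,-0.5],[0,0,40,0,0,0,-0.5],[-10,0,50,0,0,0,-0.5],[-30,0,50,0,0,0,-0.5]]}}

```text
time: 9.02
eef_pos: [493.6, 83.0, 181.5]
tcp_rot: [0.001, 0.061, 0.998, 0.0]
contact_force: [0.8, -0.1, 0.3]
finger_gap: 0.747
finger_force: 0.0
```

{"method": "servo_tool", "body": {"moves": [[-30,0,50,0,0,0,1],[-40,0,40,0,0,0,1],[0,0,30,0,0,0,1],[0,0,0,0,0,0,1]]}}

```text
time: 9.52
eef_pos: [424.5, 83.3, 303.0]
tcp_rot: [0.004, 0.061, 0.998, 0.001]
contact_force: [-0.2, -0.3, 0.4]
finger_gap: 0.367
finger_force: 0.0
```

```bash
python3 - <<'E'
from h import *
print(r.get_obs()["eef_pos"])
im,d,K,T=grab("wrist"); cv2.imwrite("pics/f.png",im);P=cloud(d,K,T);Z=P[...,2];X,Y=P[...,0],P[...,1]
m=(Z>55)&(Z<75)&(abs(Y-82)<32)&(abs(X-533)<32);p=P[m];print(len(p),np.median(p,0),p[:,2].std(),cv2.minEnclosingCircle(p[:,:2].astype(np.float32)))
im,d,K,T=grab("scene");P=cloud(d,K,T)
# lid: outline in case frame
c=np.array([528.5,49.5]);a=np.radians(-7.1)
q=P.reshape(-1,3); xc=(q[:,0]-c[0])*np.cos(a)+(q[:,1]-c[1])*np.sin(a); yc=-(q[:,0]-c[0])*np.sin(a)+(q[:,1]-c[1])*np.cos(a)
m=(abs(yc)<150)&(xc>30)&(xc<200)&(q[:,2]>60)&(q[:,2]<260)
for z in range(60,220,15):
    k=m&(abs(q[:,2]-z)<7.5)
    if k.sum(): print(z,k.sum(),xc[k].min().round(1),xc[k].max().round(1),yc[k].min().round(),yc[k].max().round())
E
```

```text
[424.48406911  83.28443626 302.98693459]
1084 [531.11057212  82.10636426  60.76080126] 1.1166491148456827 ((532.5377807617188, 82.36483764648438), 22.266521453857422)
60 114 74.0 108.1 -137.0 134.0
75 236 73.4 109.7 -137.0 136.0
90 245 74.1 108.4 -137.0 137.0
105 252 74.5 109.6 -137.0 136.0
120 232 74.5 109.9 -137.0 135.0
135 226 75.4 110.5 -137.0 135.0
150 110 75.5 109.0 -138.0 134.0
165 101 75.3 111.3 -138.0 135.0
180 77 76.0 110.5 -137.0 135.0
195 941 54.1 116.8 -137.0 136.0
210 23 61.2 105.3 -115.0 106.0
```

View pics/f.png

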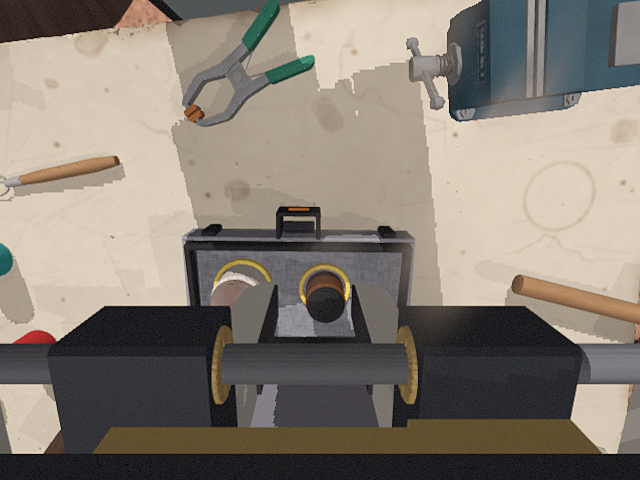

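The jar stands centred in its ring at (325,295) and the tin is untouched. The lid is nearly vertical (about 1.58 rad). Next I take the shut fingers behind it.

{"method": "servo_tool", "body": {"moves": [[49,-10,0,0,0,0,1],[49,-10,0,0,0,0,1],[49,-10,0,0,0,0,1],[49,-10,0,0,0,0,1],[49,-11,0,0,0,0,1],[0,0,0,0,0,0,1],[0,0,0,0,0,0,1]]}}

```text
time: 10.5
eef_pos: [667.6, 32.2, 296.5]
tcp_rot: [-0.002, 0.061, 0.998, 0.0]
contact_force: [0.5, -0.7, -0.4]
finger_gap: 0.011
finger_force: 0.0
```

{"method": "servo_tool", "body": {"moves": [[0,0,-40,0,0,0,1],[0,0,-40,0,0,0,1],[0,0,-35,0,0,0,1],[0,0,-5,0,0,0,1],[0,0,0,0,0,0,1]]}}

```text
time: 11.12
eef_pos: [668.3, 32.4, 180.5]
tcp_rot: [0.001, 0.061, 0.998, 0.0]
contact_force: [0.8, 0.7, 0.0]
finger_gap: 0.005
finger_force: 0.0
```

{"method": "servo_tool", "body": {"moves": [[-9,1.1,0,0,0,0,1],[-9,1.1,0,0,0,0,1],[-9,1.1,1,0,0,0,1],[-10,1.3,1,0,0,0,1],[-10,1.3,1,0,0,0,1],[-10,1.3,1,0,0,0,1],[-10,1.3,1,0,0,0,1]]}}

```text
time: 12.0
eef_pos: [600.3, 40.7, 183.1]
tcp_rot: [-0.001, 0.061, 0.998, -0.0]
contact_force: [1.7, -0.5, -0.8]
finger_gap: 0.002
finger_force: 0.7
```

{"method": "servo_tool", "body": {"moves": [[-10,1.2,-2,0,0,0,1],[-10,1.2,-2,0,0,0,1],[-10,1.2,-2,0,0,0,1],[-10,1.2,-2,0,0,0,1],[-8,1.0,-2,0,0,0,1],[0,0,0,0,0,0,1]]}}

```text
time: 12.75
eef_pos: [552.5, 46.5, 173.2]
tcp_rot: [-0.001, 0.061, 0.998, -0.0]
contact_force: [-0.5, -0.0, 0.3]
finger_gap: 0.004
finger_force: 0.0
```

```bash
cat > lid.py <<'E'
from h import *
def lid():
    o=r.get_obs();print("t",o["time"],np.round(o["eef_pos"],1),np.round(o["contact_force"],1))
    im,d,K,T=grab("scene");P=cloud(d,K,T)
    c=np.array([528.5,49.5]);a=np.radians(-7.1)
    q=P.reshape(-1,3);q=q[d.reshape(-1)>0]; xc=(q[:,0]-c[0])*np.cos(a)+(q[:,1]-c[1])*np.sin(a); yc=-(q[:,0]-c[0])*np.sin(a)+(q[:,1]-c[1])*np.cos(a)
    m=(abs(yc+128)<14)&(xc>-120)&(xc<130)&(q[:,2]>30)
    for x in range(-90,125,15):
        k=m&(abs(xc-x)<7.5)
        if k.sum()>1: print(x,k.sum(),q[k,2].min().round(),q[k,2].max().round(),end=" | ")
    return im
E
python3 -c "
from lid import *
im=lid(); cv2.imwrite('pics/g.png',cv2.resize(im[90:270,180:420],(800,600)))"
```

```text
t 12.75 [552.5  46.5 173.2] [-0.5 -0.   0.3]
-75 56 30.0 59.0 | -60 69 30.0 60.0 | -45 66 30.0 57.0 | -30 65 30.0 160.0 | -15 147 30.0 175.0 | 0 182 31.0 182.0 | 15 166 30.0 171.0 | 30 149 31.0 155.0 | 45 156 30.0 138.0 | 60 142 30.0 122.0 | 75 100 31.0 103.0 | 90 44 55.0 87.0 |
```

View pics/g.png

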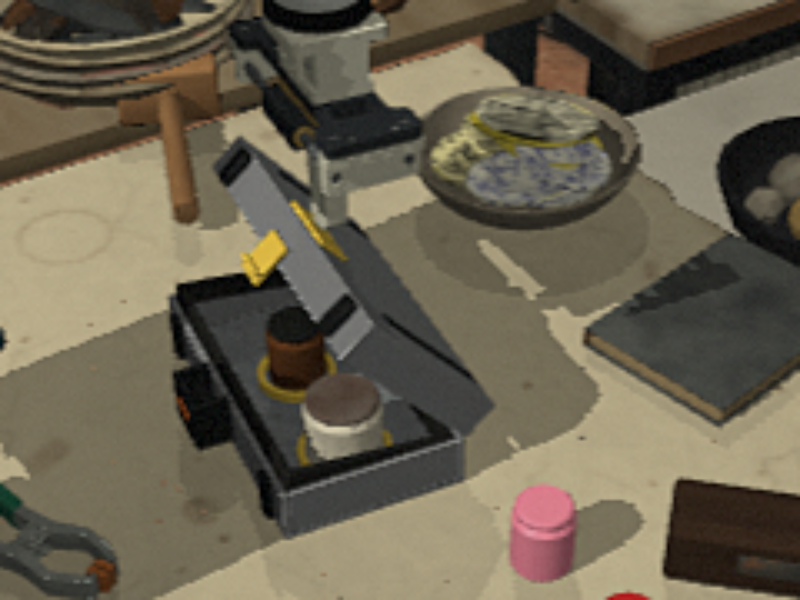

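The picture shows the lid at about 50°, resting against the fingers (around (330,200)), with the jar upright in its ring at (297,350). I keep closing along the arc.

{"method": "servo_tool", "body": {"moves": [[-10,1.3,-5,0,0,0,1],[-10,1.3,-6,0,0,0,1],[-11,1.4,-6,0,0,0,1],[-11,1.3,-7,0,0,0,1],[-8,1,-9,0,0,0,1],[-8,1,-9,0,0,0,1],[-7,0.9,-9,0,0,0,1],[0,0,0,0,0,0,1]]}}

```text
time: 13.8
eef_pos: [487.2, 54.7, 121.4]
tcp_rot: [-0.001, 0.061, 0.998, -0.0]
contact_force: [-0.0, -0.9, -0.4]
finger_gap: 0.009
finger_force: 0.0
```

{"method": "servo_tool", "body": {"moves": [[-4,0.5,-5,0,0,0,1],[-3,0.4,-5,0,0,0,1],[-3,0.4,-4,0,0,0,1],[-2,0.2,-3,0,0,0,1],[0,0,0,0,0,0,1]]}}

```text
time: 14.42
eef_pos: [476.0, 56.2, 105.3]
tcp_rot: [-0.0, 0.061, 0.998, -0.0]
contact_force: [-0.3, 0.0, 0.6]
finger_gap: 0.004
finger_force: 0.0
```

```bash
python3 -c "
from lid import *
im=lid()"
```

```text
t 14.425 [476.   56.2 105.3] [-0.3  0.   0.6]
-75 109 30.0 102.0 | -60 155 30.0 103.0 | -45 147 31.0 100.0 | -30 148 30.0 98.0 | -15 130 31.0 96.0 | 0 134 30.0 93.0 | 15 128 31.0 91.0 | 30 117 31.0 90.0 | 45 116 30.0 87.0 | 60 111 31.0 85.0 | 75 60 31.0 83.0 |
```

{"method": "servo_tool", "body": {"moves": [[-1,0.1,-2,0,0,0,1],[-1,0.1,-2,0,0,0,1],[0,0,-2,0,0,0,1],[0,0,-2,0,0,0,1],[0,0,-1,0,0,0,1],[0,0,-1,0,0,0,1],[0,0,0,0,0,0,1]]}}

```text
time: 15.35
eef_pos: [474.0, 56.4, 95.9]
tcp_rot: [-0.0, 0.061, 0.998, 0.0]
contact_force: [-4.2, 0.6, 7.2]
finger_gap: 0.005
finger_force: 3.1
```

{"method": "servo_tool", "body": {"moves": [[0,0,-1,0,0,0,1],[0,0,-1,0,0,0,1],[0,0,-1,0,0,0,1],[0,0,0,0,0,0,1]]}}

```text
time: 15.85
eef_pos: [474.0, 56.4, 93.3]
tcp_rot: [-0.001, 0.061, 0.998, -0.0]
contact_force: [-4.9, 0.2, 9.5]
finger_gap: 0.001
finger_force: 5.1
```

{"method": "servo_tool", "body": {"moves": [[0,0,-1,0,0,0,1],[0,0,0,0,0,0,1],[0,0,-1,0,0,0,1],[0,0,0,0,0,0,1]]}}

```text
time: 16.35
eef_pos: [473.9, 56.5, 91.4]
tcp_rot: [-0.001, 0.061, 0.998, 0.0]
contact_force: [-6.7, 0.5, 11.8]
finger_gap: 0.008
finger_force: 5.9
```

{"method": "servo_tool", "body": {"moves": [[0,0,-1,0,0,0,1],[0,0,0,0,0,0,1]]}}

```text
time: 16.6
eef_pos: [473.8, 56.5, 90.3]
tcp_rot: [-0.001, 0.061, 0.998, 0.0]
contact_force: [-7.3, 0.7, 11.5]
finger_gap: 0.005
finger_force: 5.5
```

{"method": "servo_tool", "body": {"moves": [[0,0,-1,0,0,0,1],[0,0,0,0,0,0,1]]}}

```text
time: 16.85
eef_pos: [473.8, 56.5, 89.2]
tcp_rot: [-0.001, 0.061, 0.998, 0.0]
contact_force: [-7.2, -0.3, 11.3]
finger_gap: 0.005
finger_force: 5.5
```

{"method": "servo_tool", "body": {"moves": [[-0.5,0,-1,0,0,0,1],[0,0,0,0,0,0,1]]}}

```text
time: 17.1
eef_pos: [473.4, 56.5, 88.3]
tcp_rot: [-0.001, 0.061, 0.998, 0.0]
contact_force: [-6.7, 0.6, 11.0]
finger_gap: 0.005
finger_force: 5.4
```

{"method": "servo_tool", "body": {"moves": [[-0.5,0,-1,0,0,0,1],[0,0,0,0,0,0,1]]}}

```text
time: 17.35
eef_pos: [473.1, 56.6, 87.3]
tcp_rot: [-0.0, 0.061, 0.998, 0.0]
contact_force: [-5.3, -0.4, 10.7]
finger_gap: 0.005
finger_force: 5.2
```

{"method": "servo_tool", "body": {"moves": [[-0.3,0,-1,0,0,0,1],[0,0,0,0,0,0,1]]}}

```text
time: 17.6
eef_pos: [472.8, 56.6, 86.3]
tcp_rot: [-0.0, 0.061, 0.998, 0.0]
contact_force: [-6.6, 1.4, 10.8]
finger_gap: 0.006
finger_force: 5.3
```

{"method": "servo_tool", "body": {"moves": [[-0.2,0,-1,0,0,0,1],[0,0,0,0,0,0,1]]}}

```text
time: 17.85
eef_pos: [472.6, 56.6, 85.6]
tcp_rot: [-0.0, 0.061, 0.998, 0.0]
contact_force: [-7.2, 0.9, 13.6]
finger_gap: 0.008
finger_force: 6.8
```

{"method": "servo_tool", "body": {"moves": [[-0.2,0,-0.5,0,0,0,1],[0,0,0,0,0,0,1]]}}

```text
time: 18.1
eef_pos: [472.5, 56.6, 85.4]
tcp_rot: [-0.0, 0.061, 0.998, 0.0]
contact_force: [-8.1, 1.4, 15.3]
finger_gap: 0.008
finger_force: 8.0
```

{"method": "servo_tool", "body": {"moves": [[0,0,-0.5,0,0,0,1],[0,0,0,0,0,0,1]]}}

```text
time: 18.35
eef_pos: [472.6, 56.6, 85.4]
tcp_rot: [-0.0, 0.061, 0.998, 0.0]
contact_force: [-10.5, 1.4, 20.4]
finger_gap: 0.004
finger_force: 10.2
```

{"method": "servo_tool", "body": {"moves": [[0,0,-0.4,0,0,0,1],[0,0,0,0,0,0,1]]}}

```text
time: 18.6
eef_pos: [472.6, 56.6, 85.4]
tcp_rot: [-0.0, 0.061, 0.998, 0.0]
contact_force: [-12.9, 1.0, 23.6]
finger_gap: 0.003
finger_force: 12.0
```

{"method": "servo_tool", "body": {"moves": [[0,0,2,0,0,0,1],[0,0,3,0,0,0,1],[0,0,5,0,0,0,1],[0,0,15,0,0,0,1],[0,0,40,0,0,0,1],[-10,0,50,0,0,0,1],[-20,0,50,0,0,0,1],[0,0,0,0,0,0,1]]}}

```text
time: 19.6
eef_pos: [444.6, 56.4, 254.4]
tcp_rot: [0.005, 0.061, 0.998, 0.0]
contact_force: [0.1, 0.2, -0.1]
finger_gap: 0.004
finger_force: 0.0
```

```bash
python3 -c "
from lid import *
im=lid(); cv2.imwrite('pics/h.png',cv2.resize(im[90:330,180:500],(800,600)))"
```

```text
t 19.6 [444.6  56.4 254.4] [ 0.1  0.2 -0.1]
-75 102 30.0 85.0 | -60 120 31.0 84.0 | -45 125 31.0 84.0 | -30 117 30.0 85.0 | -15 117 30.0 84.0 | 0 113 31.0 86.0 | 15 115 30.0 83.0 | 30 112 30.0 83.0 | 45 111 30.0 83.0 | 60 107 30.0 83.0 | 75 42 30.0 82.0 |
```

View pics/h.png

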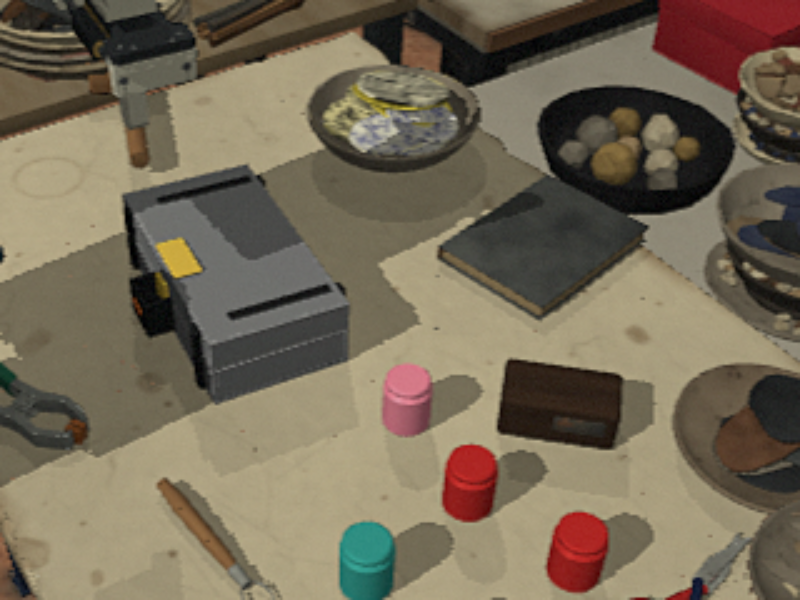

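The picture shows the lid flat and shut, with its pad at (180,257) and the tongue in the catch at (155,300). Slope is about 0.015 rad with the robot clear, well below the 0.07 at which an unlatched lid stands. The bystanders have not moved. I'll recheck and hand in.

```bash
python3 -c "
from lid import *
for _ in range(10): vision.capture('top')
lid(); print(r.sign_off())"
```

```text
t 20.15 [442.5  56.3 247.6] [ 1.2  1.  -0.1]
-75 106 30.0 86.0 | -60 120 32.0 85.0 | -45 123 30.0 84.0 | -30 121 30.0 85.0 | -15 115 30.0 86.0 | 0 114 31.0 86.0 | 15 116 30.0 83.0 | 30 106 32.0 83.0 | 45 112 30.0 83.0 | 60 109 31.0 82.0 | 75 42 31.0 82.0 | the job is handed in; nothing more can be done
None
```

The amber jar was standing upright in the pocket when the lid came over it, and the lid has latched and stays shut by itself; the readings peaked at about 27 N, and I handed the job in at about 20 s.

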